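Stack the bur tray over the watch case at an engraver's bench

TASK

Pick up the yellow bur tray by its black handle, turn it half a turn and stack it squarely on the tray that holds the watch case, its red end over that tray's plain end, so that it stands level up on the three posts and does not sink in and press on the case. Set it down gently rather than dropping it, and leave the empty tray where it is.

Things in the scene. Friction and masses are not known exactly. Their poses are not given: they have to be found in the camera images.
- bur_tray: Yellow tray 160 (its x) x 104 mm, rim 56 mm high, with wooden bur blocks, about 0.3 kg. Black handle bar over its middle: 92 mm long along x, 12 mm thick along y, 70 to 98 mm above the underside. Origin: centre of underside; +x to the red end, z up. Starts on the bench, turned to within 35 degrees of the work tray's way (the nesting way), so needs about half a turn.
- work_tray: Same tray, no handle, holding the watch case; loose on the bench. Origin: centre of underside, +x to its red end (two posts, y = +-26 mm; the plain end has one, y = 0). Posts reach 28 mm in from the end, tops flush with the rim. Turned opposite ways, the bur tray stands on the posts, origin 56 mm above this one's; the same way round it sinks in to 26 mm or strikes the case.
- empty_tray: A bystander: the same yellow tray with a red end, empty, no handle, loose on the bench; to be left alone. Origin: centre of the underside; +x points to its red end.
- watch_case: A brass watch case with a white face on a round dark steel holding puck, 54 mm across and 39 mm high in all, standing loose on the 4 mm thick floor of the work tray. Origin: centre of the puck's underside.
- bur_red_end (a point): Point at the middle of the bur tray's red end, on the rim: 78 mm along +x and 56 mm above the bur tray's origin.
Mind the look-alikes: they are no part of the job. Leave any orange look-alike of the bur_tray alone. Leave any purple look-alike of the work_tray alone.

How it is judged:
At the end, for the whole second after the job is handed in: The bur tray is released, at rest and level (4 degrees) on the work tray's posts: origin 50 to 62 mm above and within 15 mm sideways of that tray's, parallel within 12 degrees, red end over plain end; the work tray flat on the bench, the watch case upright in it (z of bur_tray in the frame of work_tray between 0.05 and 0.062 m and horizontal distance between bur_tray and work_tray below 0.015 m and angle between the x axis of bur_tray and the x axis of work_tray, either way round below 0.21 rad and x of bur_red_end in the frame of work_tray below -0.05 m and angle between each of bur_tray, work_tray's own z axis and vertical below 0.07 rad and height (world z) of work_tray below 0.006 m and angle between watch_case's own z axis and vertical below 0.15 rad and horizontal distance between watch_case and work_tray below 0.045 m and linear speed of bur_tray below 0.02 m/s and contact force between bur_tray and the fingers below 0.1 N); the robot touches nothing.
It fails at once if the bur tray presses on the watch case (contact force between bur_tray and watch_case above 3 N).
It fails at once if the bur tray is dropped (falls free from more than about 20 mm) (linear speed of bur_tray above 0.63 m/s and contact force between bur_tray and the fingers below 0.1 N).
It fails at once if the empty tray is moved by more than 25 mm (distance of empty_tray from where it was at the start of the episode above 0.025 m).
It also fails if it takes over 40 s, if anything falls off the work surface, if the arm or the gripper's body presses on something with over 40 N, if the wrist force passes 120 N, or if a joint passes its speed limit or range.

ROBOT

A 6-joint arm with a two-finger parallel gripper is mounted at the origin on the work surface. World frame = base frame: x ahead of the robot, y to its left, z up, the work surface at z = 0. Lengths are in m, angles in rad, forces in N, time in s.
With the tool pointing down it reaches from about 0.4 to 0.825 m from the base axis. Payload 7 kg.
Tool frame: the origin (TCP) lies midway between the tips of the shut fingers; the grasp point (between the pads) lies 19 mm behind it; z points along the fingers, y is the direction in which the jaws open and shut (so a half turn about z gives the same grasp; the last joint's range is limited). The gripper opens to 88 mm and grips with 3 to 60 N. Pads are 19 mm wide; open, the fingers measure 130 mm over their backs; the gripper's body (78 mm by 193 mm) begins 47 mm behind the grasp point.
Start: joints at [-1.041, 0.359, 0.012, 0, -1.224, -0.288], TCP at [0.162, -0.655, 0.227] pointing down, gripper open.
Joint ranges: [-3.07, 3.07], [-1.43, 2.12], [-1.02, 1.25], [-3.03, 1.67], [-3.05, -0], [-3.03, 3.03]. Speed limits (rad/s): [2.39, 2.39, 3.01, 3.14, 3.14, 3.14].

INTERFACE

Orientations are given as a unit quaternion [x, y, z, w].
In Python, from rig import env gives the robot as it stands.
- The arm moves only by the tool apply_moves, never from a script. Its argument "series" is a list of rows, each an object with "rot": the turn, a rotation vector about the tool's x, y, z in degrees, a list of three; "travel": the shift along the tool's x, y, z in m, a list of three; "jaw": the opening, from 0 (shut) to 1 (fully open). A call has exactly 10 rows; each row shifts and turns the commanded pose from where the row before left it, along the tool's axes as they then stand; what a row does not reach is not made up. A row lasts 1/12 s, in which the tool goes at most 41.7 mm and 7.16 degrees, less where a joint would pass 70% of its speed; a pose out of reach is approached as far as the arm can. A call with a gripper value outside its range is refused whole. The fingers move at their own pace and stop on an object; "squeeze" is the grip in N (left out, the last holds). Time passes only in rows, so rows that do not move let the fingers close, or fill a call up. It gives the time, the measured TCP pose, the force and the opening at its end, in the units of the state.
- env.get_obs(): the state, without advancing time (a new reading comes with each control period).
- env.grab_frame(name): name is "side" or "top"; returns a dict with "frame" (384x512x3 uint8, red, green, blue), "depth" (384x512 float32, m along the optical axis (not along the pixel's ray), 0 where there is no reading), "fx", "fy", "cx", "cy" (pixels), "k1" (the pictures are not rectified: a ray, as slopes to the right and down, at radius r is drawn at 1 + k1 r^2 times it, then the intrinsics apply), "cam_to_world" (4x4, takes a point from camera to world coordinates). Camera axes: x right, y up, looking along -z (the intrinsics and any distortion apply to the point x, -y, -z); pixel columns grow to the right and rows downward; lengths in m; the calibration is good to about 2 mm. A picture is of the moment at which its call begins.
- env.close_job(): hands the job in, once; it reports no verdict.
Trained networks look in a picture, given as the dict that the camera call returned (one of the last four; its "shot" number tells which), for a name from the list of things; names that differ only in an ending like _2 or _b are one class to them, and where a whole thing is asked for, a point or a joint stands for the part that bears it (a point fixed in the world has none). Each returns a list of dicts, best first, with "score" (0 to 1); they miss things now and then, are a little off and sometimes report something else, mostly with a low value. They report only what shows in the picture. A call takes as long as a camera call. They do not tell look-alikes from the thing itself.
- env.find_in(picture, query): "uv" ([column, row] in pixels, amid what is visible of it).
The state is a dict: "time": time; "qpos": joint angles; "dq": joint speeds; "effort": joint torques, N m; "ee_pos": TCP position; "ee_rot": TCP orientation; "wrist_force": force on the tool from outside, world axes, zero at the start; "ft_torque": the same for the moment, N m; "gripper_width": finger opening in m.
Only numpy, scipy, OpenCV 4.12 (cv2) and the standard library are available. Lean on these libraries where they do the work, as an engineer would, in place of code of your own. Each camera call takes 0.05 s, during which the arm holds its last target.

## Working session

There is one attempt and no reset: what is moved stays moved. The work goes in short steps, Python scripts to look and compute and a tool call to move; the robot and the scene stay as the last step left them, time stands still between calls to the robot, and variables do not carry over. Pictures are saved under pics/ and viewed, and the job is handed in when it is done.

Besides the shell and the picture viewer there is one more tool, called after "Call:" as a command line: name --argument value ..., lists and objects as JSON in quotes. apply_moves: Moves the arm, as the interface text tells. Its arguments: {"type":"object","properties":{"series":{"type":"array","items":{"type":"object","properties":{"rot":{"type":"array","items":{"type":"number"}},"travel":{"type":"array","items":{"type":"number"}},"jaw":{"type":"number"}}}},"squeeze":{"type":"number"}},"required":["series"]}

```bash
mkdir -p pics; cat > h.py <<'E'
import numpy as np, cv2
from rig import env
def save(p,name):
    cv2.imwrite(f'pics/{name}.png',cv2.cvtColor(p['frame'],cv2.COLOR_RGB2BGR))
    np.savez(f'pics/{name}.npz',**{k:np.asarray(v) for k,v in p.items()})
def cloud(p):
    h,w=p['depth'].shape
    uv=np.stack(np.meshgrid(np.arange(w),np.arange(h)),-1).reshape(-1,1,2).astype(float)
    K=np.array([[p['fx'],0,p['cx']],[0,p['fy'],p['cy']],[0,0,1]],float)
    n=cv2.undistortPoints(uv,K,np.array([float(p['k1']),0,0,0])).reshape(h,w,2)
    d=p['depth']
    P=np.stack([n[...,0]*d,-n[...,1]*d,-d],-1)
    T=np.asarray(p['cam_to_world'])
    W=P@T[:3,:3].T+T[:3,3]
    W[d<=0]=np.nan
    return W
E
python3 - <<'E'
from h import *
for n in ['top','side']:
    p=env.grab_frame(n); save(p,n+'0'); print(n,p['fx'],p['k1'],np.round(p['cam_to_world'],3).tolist())
    for q in ['bur_tray','work_tray','empty_tray','watch_case','bur_red_end']:
        print(q,[(np.round(r['uv']).tolist(),round(r['score'],2)) for r in env.find_in(p,q)])
print(env.get_obs())
E
```

```text
top 382.2125533072269 -0.0694939432112114 [[0.001, 0.991, -0.134, 0.331], [-1.0, 0.001, 0.005, -0.008], [0.005, 0.134, 0.991, 0.838], [0.0, 0.0, 0.0, 1.0]]
bur_tray [([134.0, 147.0], 0.94), ([129.0, 249.0], 0.85)]
work_tray [([373.0, 272.0], 0.6)]
empty_tray []
watch_case [([361.0, 153.0], 0.7)]
bur_red_end [([137.0, 148.0], 0.86), ([129.0, 250.0], 0.81)]
side 486.07087666996455 0.05549785874392672 [[-0.721, 0.512, -0.467, 0.009], [-0.692, -0.546, 0.472, 0.464], [-0.013, 0.664, 0.748, 0.803], [0.0, 0.0, 0.0, 1.0]]
bur_tray [([141.0, 256.0], 0.89), ([220.0, 329.0], 0.72)]
work_tray [([379.0, 179.0], 0.8), ([326.0, 141.0], 0.59)]
empty_tray []
watch_case [([313.0, 134.0], 0.65)]
bur_red_end [([140.0, 252.0], 0.97), ([219.0, 333.0], 0.76)]
{'time': 0.6, 'qpos': array([-1.04090412e+00,  3.58534954e-01,  1.18898835e-02, -9.76658318e-07,
       -1.22408076e+00, -2.88069699e-01]), 'dq': array([ 9.28628128e-05, -3.30208904e-04, -1.63665235e-03, -3.27799276e-04,
        9.29114977e-04, -1.15877210e-03]), 'effort': array([ 3.69962117e-04, -5.81990182e+01,  2.93181968e+01,  6.99967369e+00,
        1.25516581e-02, -2.43543451e-05]), 'ee_pos': array([ 0.16160105, -0.65534735,  0.22659875]), 'ee_rot': array([-1.20616696e-01,  9.92699155e-01, -3.21598556e-05,  1.44392901e-05]), 'wrist_force': array([-0.39332524,  0.36975602, -0.60205523]), 'ft_torque': array([ 0.01947329,  0.00917128, -0.02141031]), 'gripper_width': 0.08740626792237007}
```

View pics/top0.png

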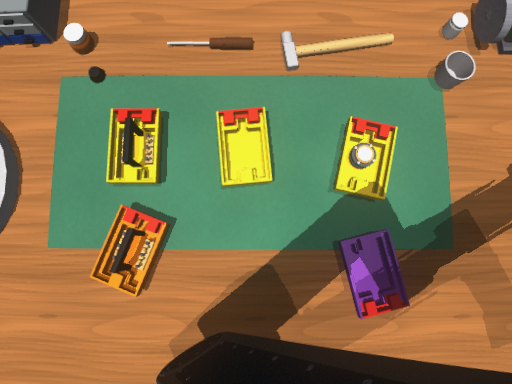

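View pics/side0.png

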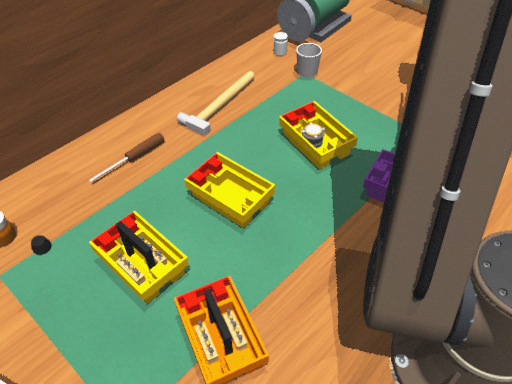

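The top picture shows these candidates:
- Yellow tray with a black handle at (134,147): this is the bur tray.
- Orange look-alike with a handle at (129,250): leave it.
- Empty yellow tray at (244,147): leave it.
- Yellow tray with the white-faced case at (366,157): this is the work tray.
- Purple look-alike at (373,272): leave it.

All the yellow trays' red ends point up in the image (+x).

```bash
cat >> h.py <<'E'
def tray(p,box,zlo=0.048,zhi=0.064,z0=0):
    W=cloud(p); hsv=cv2.cvtColor(p['frame'],cv2.COLOR_RGB2HSV).astype(int)
    m=np.zeros(W.shape[:2],bool); u0,v0,u1,v1=box; m[v0:v1,u0:u1]=1
    H,S,V=hsv[...,0],hsv[...,1],hsv[...,2]
    col=((H<=36)|(H>172))&(S>140)&(V>60)
    red=((H<5)|(H>172))&(S>140)&(V>60)
    z=W[...,2]
    k=m&col&(z>zlo)&(z<zhi)
    pts=W[k][:,:2]
    (cx,cy),(a,b),ang=cv2.minAreaRect((pts*1000).astype(np.float32))
    bx=cv2.boxPoints(((cx,cy),(a,b),ang))/1000
    r=W[k&red][:,:2].mean(0)
    c=np.array([cx,cy])/1000
    e1,e2=bx[1]-bx[0],bx[2]-bx[1]
    e=e1 if np.linalg.norm(e1)>np.linalg.norm(e2) else e2
    e=e/np.linalg.norm(e)
    if e@(r-c)<0:e=-e
    return dict(c=c,size=(a,b),yaw=np.degrees(np.arctan2(e[1],e[0])),red=r,n=int(k.sum()),zmed=np.median(z[k]))
E
python3 - <<'E'
from h import *
for n,bs in [('top0',dict(bur=(95,95,172,198),empty=(205,95,285,198),work=(325,100,410,210))),('side0',dict(bur=(80,200,195,308),empty=(180,145,280,230),work=(270,95,362,172)))]:
    d=np.load(f'pics/{n}.npz');p={k:d[k] for k in d.files}
    W=cloud(p)
    for k,b in bs.items(): print(n,k,tray(p,b))
    b=bs['bur']
    m=np.zeros(W.shape[:2],bool);m[b[1]:b[3],b[0]:b[2]]=1
    k=m&(W[...,2]>.09)&(W[...,2]<.104)&(p['frame'].max(-1)<80)
    q=W[k]; print('handle',q.mean(0),q[:,2].min(),q[:,2].max(),cv2.minAreaRect((q[:,:2]*1000).astype(np.float32)))
    k=(p['frame'].min(-1)>150)&(W[...,2]>.03)&(W[...,2]<.06); b=bs['work'];m[:]=0;m[b[1]:b[3],b[0]:b[2]]=1
    print('face',W[k&m].mean(0),(k&m).sum())
    print('mat z',np.nanmedian(W[230,200] if n=='top0' else W[260,230],axis=None),W[215,200] if n=='top0' else W[240,290])
d=np.load('pics/top0.npz');f=d['frame'][90:210,90:420,::-1]
cv2.imwrite('pics/crop.png',cv2.resize(f,None,fx=2.4,fy=2.4,interpolation=cv2.INTER_CUBIC))
E
```

```text
top0 bur {'c': array([0.53993457, 0.25064281]), 'size': (105.612548828125, 162.72889709472656), 'yaw': np.float32(-0.15914534), 'red': array([0.6073559 , 0.24805802]), 'n': 1037, 'zmed': np.float64(0.055950276365133056)}
top0 empty {'c': array([0.53834692, 0.0149632 ]), 'size': (159.51150512695312, 104.22544860839844), 'yaw': np.float32(5.36447), 'red': array([0.60523327, 0.02223646]), 'n': 900, 'zmed': np.float64(0.055995926481401115)}
top0 work {'c': array([ 0.51443756, -0.24492151]), 'size': (104.9986801147461, 163.56454467773438), 'yaw': np.float32(-12.7505245), 'red': array([ 0.58034404, -0.26026836]), 'n': 999, 'zmed': np.float64(0.05578150112827662)}
handle [0.53818633 0.24824657 0.09746623] 0.09008218962349424 0.1024677221177922 ((539.4794921875, 249.28005981445312), (13.585719108581543, 92.08731079101562), 89.10613250732422)
face [ 0.52457364 -0.2444961   0.04250073] 205
mat z 0.11069312514946733 [0.39485641 0.11118755 0.00133142]
side0 bur {'c': array([0.49790839, 0.25063055]), 'size': (245.20132446289062, 104.25562286376953), 'yaw': np.float32(0.27053648), 'red': array([0.53621994, 0.25402595]), 'n': 1589, 'zmed': np.float64(0.057310229704265914)}
side0 empty {'c': array([0.53619177, 0.01548267]), 'size': (162.070068359375, 107.79352569580078), 'yaw': np.float32(5.528631), 'red': array([0.60262372, 0.0249297 ]), 'n': 1185, 'zmed': np.float64(0.056226284265412874)}
side0 work {'c': array([ 0.51292249, -0.24415039]), 'size': (107.0466079711914, 162.87681579589844), 'yaw': np.float32(-12.775478), 'red': array([ 0.57817097, -0.25724968]), 'n': 924, 'zmed': np.float64(0.05566379082467804)}
handle [0.53360756 0.25227448 0.09873777] 0.0900134924142526 0.10299956315185965 ((537.3878173828125, 251.3465576171875), (12.508698463439941, 92.09208679199219), 89.76358032226562)
face [ 0.5248271  -0.24396973  0.04329481] 139
mat z 0.12627607472579244 [3.71804886e-01 8.37347784e-03 9.03943784e-06]
```

View pics/crop.png

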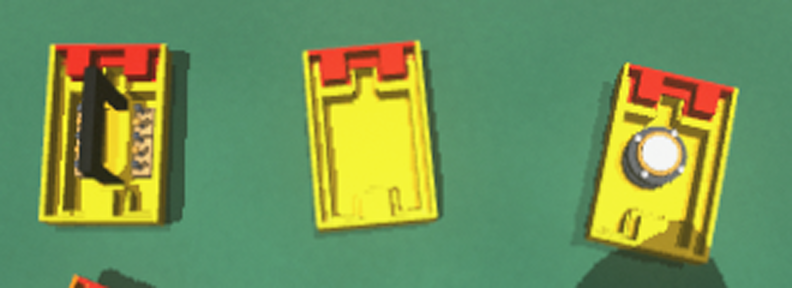

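The crop confirms the choice: the yellow tray with the black bar and wooden blocks is the bur tray, and the tray with the brass and white case is the work tray. From two cameras, the bur tray is at about (0.539, 0.2505) with yaw about -0.3°, and the work tray is at about (0.5137, -0.2445) with yaw -12.8°. Rim height reads 56 mm and sizes are about 160x105, both as specified. I'll turn the tool first (world +166°), then travel.

Call:
apply_moves --series '[{"rot": [0,0,-7],"travel": [0,0,0],"jaw": 1},{"rot": [0,0,-7],"travel": [0,0,0],"jaw": 1},{"rot": [0,0,-7],"travel": [0,0,0],"jaw": 1},{"rot": [0,0,-7],"travel": [0,0,0],"jaw": 1},{"rot": [0,0,-7],"travel": [0,0,0],"jaw": 1},{"rot": [0,0,-7],"travel": [0,0,0],"jaw": 1},{"rot": [0,0,-7],"travel": [0,0,0],"jaw": 1},{"rot": [0,0,-7],"travel": [0,0,0],"jaw": 1},{"rot": [0,0,-7],"travel": [0,0,0],"jaw": 1},{"rot": [0,0,-7],"travel": [0,0,0],"jaw": 1}]'

```text
time: 1.43
ee_pos: [0.1616, -0.6554, 0.2266]
ee_rot: [-0.67, 0.742, -0.0, -0.0]
wrist_force: [0.4, -0.1, -0.6]
gripper_width: 0.0875
```

Call:
apply_moves --series '[{"rot": [0,0,-7],"travel": [0,0,0],"jaw": 1},{"rot": [0,0,-7],"travel": [0,0,0],"jaw": 1},{"rot": [0,0,-7],"travel": [0,0,0],"jaw": 1},{"rot": [0,0,-7],"travel": [0,0,0],"jaw": 1},{"rot": [0,0,-7],"travel": [0,0,0],"jaw": 1},{"rot": [0,0,-7],"travel": [0,0,0],"jaw": 1},{"rot": [0,0,-7],"travel": [0,0,0],"jaw": 1},{"rot": [0,0,-7],"travel": [0,0,0],"jaw": 1},{"rot": [0,0,-7],"travel": [0,0,0],"jaw": 1},{"rot": [0,0,-7],"travel": [0,0,0],"jaw": 1}]'

```text
time: 2.27
ee_pos: [0.1616, -0.6553, 0.2266]
ee_rot: [0.975, -0.223, 0.0, 0.0]
wrist_force: [0.3, 0.4, -0.3]
gripper_width: 0.0876
```

Call:
apply_moves --series '[{"rot": [0,0,-7],"travel": [0,0,0],"jaw": 1},{"rot": [0,0,-7],"travel": [0,0,0],"jaw": 1},{"rot": [0,0,-7],"travel": [0,0,0],"jaw": 1},{"rot": [0,0,-4.9],"travel": [0,0,0],"jaw": 1},{"rot": [0,0,0],"travel": [0.024,-0.025,0],"jaw": 1},{"rot": [0,0,0],"travel": [0.024,-0.025,0],"jaw": 1},{"rot": [0,0,0],"travel": [0.024,-0.025,0],"jaw": 1},{"rot": [0,0,0],"travel": [0.024,-0.025,0],"jaw": 1},{"rot": [0,0,0],"travel": [0.024,-0.025,0],"jaw": 1},{"rot": [0,0,0],"travel": [0.024,-0.025,0],"jaw": 1}]'

```text
time: 3.1
ee_pos: [0.3071, -0.5047, 0.2268]
ee_rot: [1.0, -0.002, 0.0, 0.0]
wrist_force: [0.8, -0.4, -0.4]
gripper_width: 0.0876
```

Call:
apply_moves --series '[{"rot": [0,0,0],"travel": [0.024,-0.025,0],"jaw": 1},{"rot": [0,0,0],"travel": [0.024,-0.025,0],"jaw": 1},{"rot": [0,0,0],"travel": [0.024,-0.025,0],"jaw": 1},{"rot": [0,0,0],"travel": [0.024,-0.025,0],"jaw": 1},{"rot": [0,0,0],"travel": [0.024,-0.025,0],"jaw": 1},{"rot": [0,0,0],"travel": [0.024,-0.025,0],"jaw": 1},{"rot": [0,0,0],"travel": [0.004,-0.03,0],"jaw": 1},{"rot": [0,0,0],"travel": [0.004,-0.03,0],"jaw": 1},{"rot": [0,0,0],"travel": [0.004,-0.03,0],"jaw": 1},{"rot": [0,0,0],"travel": [0.004,-0.03,0],"jaw": 1}]'

```text
time: 3.93
ee_pos: [0.4675, -0.2352, 0.2266]
ee_rot: [1.0, -0.002, 0.0, -0.0]
wrist_force: [0.7, 0.6, -0.5]
gripper_width: 0.0877
```

Call:
apply_moves --series '[{"rot": [0,0,0],"travel": [0.004,-0.03,0],"jaw": 1},{"rot": [0,0,0],"travel": [0.004,-0.03,0],"jaw": 1},{"rot": [0,0,0],"travel": [0.004,-0.03,0],"jaw": 1},{"rot": [0,0,0],"travel": [0.004,-0.03,0],"jaw": 1},{"rot": [0,0,0],"travel": [0.004,-0.03,0],"jaw": 1},{"rot": [0,0,0],"travel": [0.004,-0.03,0],"jaw": 1},{"rot": [0,0,0],"travel": [0.004,-0.03,0],"jaw": 1},{"rot": [0,0,0],"travel": [0.004,-0.03,0],"jaw": 1},{"rot": [0,0,0],"travel": [0.004,-0.03,0],"jaw": 1},{"rot": [0,0,0],"travel": [0.004,-0.03,0],"jaw": 1}]'

```text
time: 4.77
ee_pos: [0.5087, 0.0648, 0.2269]
ee_rot: [1.0, -0.002, 0.0, -0.0]
wrist_force: [1.0, 0.1, -0.2]
gripper_width: 0.0875
```

Call:
apply_moves --series '[{"rot": [0,0,0],"travel": [0.0043,-0.0265,0],"jaw": 1},{"rot": [0,0,0],"travel": [0.0043,-0.0265,0],"jaw": 1},{"rot": [0,0,0],"travel": [0.0043,-0.0265,0],"jaw": 1},{"rot": [0,0,0],"travel": [0.0043,-0.0265,0],"jaw": 1},{"rot": [0,0,0],"travel": [0.0043,-0.0265,0],"jaw": 1},{"rot": [0,0,0],"travel": [0.0043,-0.0265,0],"jaw": 1},{"rot": [0,0,0],"travel": [0.0043,-0.0265,0],"jaw": 1},{"rot": [0,0,0],"travel": [0,0,0.025],"jaw": 1},{"rot": [0,0,0],"travel": [0,0,0.025],"jaw": 1},{"rot": [0,0,0],"travel": [0,0,0.025],"jaw": 1}]'

```text
time: 5.6
ee_pos: [0.5396, 0.2494, 0.1509]
ee_rot: [1.0, -0.002, 0.0, -0.0]
wrist_force: [-0.0, 0.0, -0.0]
gripper_width: 0.0874
```

```bash
python3 - <<'E'
from h import *
print(env.get_obs()['ee_pos'],env.get_obs()['qpos'])
p=env.grab_frame('side'); save(p,'side1')
E
```

```text
[0.53961796 0.24937265 0.15093886] [ 7.61373977e-01  2.86244102e-01 -2.75463958e-01 -8.32529745e-05
 -1.00789920e+00  8.06072654e-01]
```

View pics/side1.png

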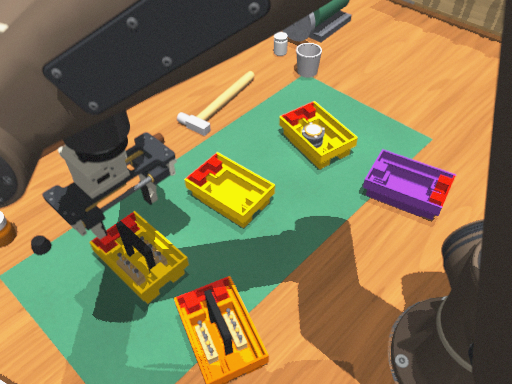

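The gripper hovers over the yellow bur tray with its fingers either side of the black handle (about (135,245)). The pose matches the measurement, so I'll descend and close.

Call:
apply_moves --series '[{"rot": [0,0,0],"travel": [0,-0.001,0.02],"jaw": 1},{"rot": [0,0,0],"travel": [0,0,0.02],"jaw": 1},{"rot": [0,0,0],"travel": [0,0,0.02],"jaw": 1},{"rot": [0,0,0],"travel": [0,0,0.015],"jaw": 1},{"rot": [0,0,0],"travel": [0,0,0.01],"jaw": 1},{"rot": [0,0,0],"travel": [0,0,0],"jaw": 1},{"rot": [0,0,0],"travel": [0,0,0],"jaw": 0.3},{"rot": [0,0,0],"travel": [0,0,0],"jaw": 0},{"rot": [0,0,0],"travel": [0,0,0],"jaw": 0},{"rot": [0,0,0],"travel": [0,0,0],"jaw": 0}]' --squeeze 40

```text
time: 6.48
ee_pos: [0.5401, 0.25, 0.0677]
ee_rot: [1.0, -0.002, 0.001, -0.001]
wrist_force: [-0.8, 0.1, 1.1]
gripper_width: 0.0663
```

Call:
apply_moves --series '[{"rot": [0,0,0],"travel": [0,0,0],"jaw": 0},{"rot": [0,0,0],"travel": [0,0,0],"jaw": 0},{"rot": [0,0,0],"travel": [0,0,0],"jaw": 0},{"rot": [0,0,0],"travel": [0,0,0],"jaw": 0},{"rot": [0,0,0],"travel": [0,0,0],"jaw": 0},{"rot": [0,0,0],"travel": [0,0,0],"jaw": 0},{"rot": [0,0,0],"travel": [0,0,-0.005],"jaw": 0},{"rot": [0,0,0],"travel": [0,0,-0.01],"jaw": 0},{"rot": [0,0,0],"travel": [0,0,-0.01],"jaw": 0},{"rot": [0,0,0],"travel": [0,0,-0.01],"jaw": 0}]'

```text
time: 7.32
ee_pos: [0.5395, 0.2495, 0.1026]
ee_rot: [1.0, -0.002, -0.0, -0.0]
wrist_force: [0.9, -0.6, -2.9]
gripper_width: 0.0119
```

Call:
apply_moves --series '[{"rot": [0,0,0],"travel": [0,0,-0.01],"jaw": 0},{"rot": [0,0,0],"travel": [0,0,-0.02],"jaw": 0},{"rot": [0,0,0],"travel": [0,0,-0.02],"jaw": 0},{"rot": [0,0,0],"travel": [0,0,-0.02],"jaw": 0},{"rot": [0,0,0],"travel": [0,0,-0.02],"jaw": 0},{"rot": [0,0,0],"travel": [0,0,-0.01],"jaw": 0},{"rot": [0,0,0],"travel": [0,0,0],"jaw": 0},{"rot": [0,0,0],"travel": [0,0,0],"jaw": 0},{"rot": [0,0,0],"travel": [0,0,0],"jaw": 0},{"rot": [0,0,0],"travel": [0,0,0],"jaw": 0}]'

```text
time: 8.15
ee_pos: [0.5389, 0.2491, 0.2]
ee_rot: [1.0, -0.002, -0.001, 0.001]
wrist_force: [0.8, -0.1, -2.0]
gripper_width: 0.0117
```

```bash
python3 - <<'E'
from h import *
print(env.get_obs()['ee_pos'],env.get_obs()['wrist_force'],env.get_obs()['ft_torque'])
p=env.grab_frame('side'); save(p,'side2')
E
```

```text
[0.53886309 0.24906955 0.20004898] [ 0.79625707 -0.14418752 -2.02914556] [-0.02739156  0.09102052  0.04748031]
```

View pics/side2.png

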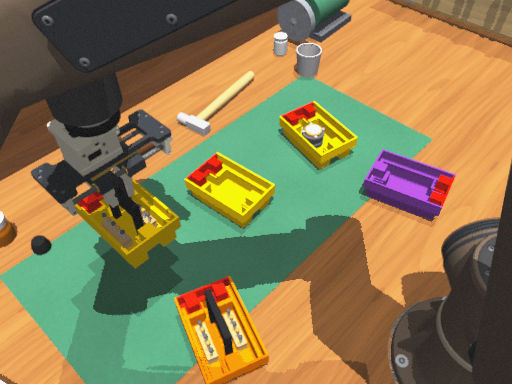

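The bur tray hangs from the gripper at about (130,225). I'll check its level from the rim depth.

```bash
cat >> h.py <<'E'
def rimfit(p,box,zlo,zhi):
    W=cloud(p); hsv=cv2.cvtColor(p['frame'],cv2.COLOR_RGB2HSV).astype(int)
    m=np.zeros(W.shape[:2],bool); u0,v0,u1,v1=box; m[v0:v1,u0:u1]=1
    H,S,V=hsv[...,0],hsv[...,1],hsv[...,2]
    k=m&((H<=36)|(H>172))&(S>140)&(V>60)&(W[...,2]>zlo)&(W[...,2]<zhi)
    q=W[k]
    for _ in range(4):
        A=np.c_[q[:,:2],np.ones(len(q))]; c=np.linalg.lstsq(A,q[:,2],rcond=None)[0]
        r=q[:,2]-A@c; s=np.abs(r)<max(2*r.std(),.001); q=q[s]
    return c[:2],np.degrees(np.hypot(*c[:2])),len(q),q.mean(0),r.std()
E
python3 - <<'E'
from h import *
d=np.load('pics/side2.npz');p={k:d[k] for k in d.files}
W=cloud(p);b=(70,150,185,270);z=W[b[1]:b[3],b[0]:b[2],2]
print(np.histogram(z[np.isfinite(z)],bins=np.arange(.1,.24,.01)))
print(rimfit(p,b,.178,.202)); print(tray(p,b,.178,.205))
E
```

```text
(array([   0,   12,  648,  358,  543, 1052,  703, 1032,   28,   65,  108,
        321,  111]), array([0.1 , 0.11, 0.12, 0.13, 0.14, 0.15, 0.16, 0.17, 0.18, 0.19, 0.2 ,
       0.21, 0.22, 0.23]))
(array([-0.03392044, -0.07321226]), np.float64(4.6231094486151365), 12, array([0.53152562, 0.26722974, 0.18373088]), np.float64(0.00608574663832335))
{'c': array([0.53999921, 0.26407599]), 'size': (119.9085693359375, 98.71231079101562), 'yaw': np.float32(12.722974), 'red': array([0.59516192, 0.27360844]), 'n': 12, 'zmed': np.float64(0.17881153235967273)}
```

```bash
python3 - <<'E'
from h import *
d=np.load('pics/side2.npz');p={k:d[k] for k in d.files}
W=cloud(p);b=(70,150,185,270)
print(rimfit(p,b,.162,.186)); print(tray(p,b,.162,.187))
c=np.full(p['frame'].shape,0,np.uint8)
z=W[...,2]; v=np.clip((z-.1)/.13*255,0,255); v[~np.isfinite(v)]=0
cm=cv2.applyColorMap(v.astype(np.uint8),cv2.COLORMAP_JET)
im=np.hstack([p['frame'][140:280,30:200,::-1],cm[140:280,30:200]])
cv2.imwrite('pics/c2.png',cv2.resize(im,None,fx=2.3,fy=2.3))
for uv in [(138,255),(178,218),(95,215),(80,205),(130,170),(140,215),(125,200),(150,240),(115,240)]: print(uv,W[uv[1],uv[0]].round(4),p['frame'][uv[1],uv[0]])
E
```

```text
(array([-0.00413804,  0.0068872 ]), np.float64(0.4603560603347882), 1338, array([0.50918191, 0.25653211, 0.17265818]), np.float64(0.004056239790154958))
{'c': array([0.53627917, 0.25055078]), 'size': (104.85891723632812, 159.25465393066406), 'yaw': np.float32(-0.28639957), 'red': array([0.5968514 , 0.27696872]), 'n': 1493, 'zmed': np.float64(0.1737964388731763)}
(138, 255) [0.4593 0.2845 0.1549] [127 106  10]
(178, 218) [0.4577 0.2001 0.1735] [129 106  11]
(95, 215) [0.5814 0.2841 0.1526] [131 107  21]
(80, 205) [0.6155 0.2903 0.1568] [150  28  25]
(130, 170) [0.5004 0.2368 0.2848] [44 46 49]
(140, 215) [0.4924 0.2464 0.194 ] [31 29 33]
(125, 200) [0.5154 0.2526 0.2179] [29 30 29]
(150, 240) [0.4595 0.2576 0.1681] [130 105  10]
(115, 240) [0.496  0.2973 0.1738] [143 115  12]
```

View pics/c2.png

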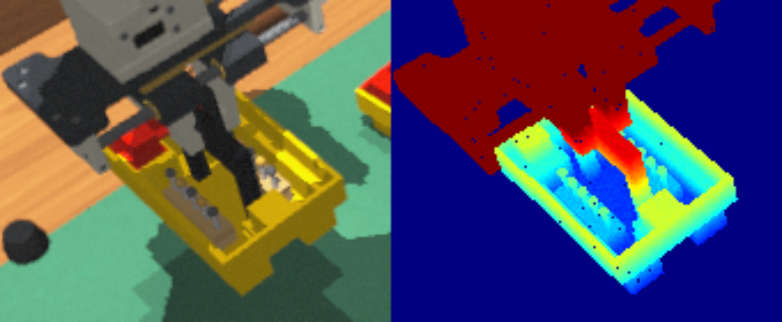

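The tray is level (0.5°), but its rim is at 0.174 rather than 0.190. The fingers were still closing when I began the lift, so the bar is held about 15 mm low on the pads. There is plenty of time, so I'll set it back down and regrip properly.

Call:
apply_moves --series '[{"rot": [0,0,0],"travel": [0,0,0.015],"jaw": 0},{"rot": [0,0,0],"travel": [0,0,0.025],"jaw": 0},{"rot": [0,0,0],"travel": [0,0,0.025],"jaw": 0},{"rot": [0,0,0],"travel": [0,0,0.02],"jaw": 0},{"rot": [0,0,0],"travel": [0,0,0.015],"jaw": 0},{"rot": [0,0,0],"travel": [0,0,0.008],"jaw": 0},{"rot": [0,0,0],"travel": [0,0,0.004],"jaw": 0},{"rot": [0,0,0],"travel": [0,0,0.002],"jaw": 0},{"rot": [0,0,0],"travel": [0,0,0.001],"jaw": 0},{"rot": [0,0,0],"travel": [0,0,0],"jaw": 0}]'

```text
time: 9.03
ee_pos: [0.54, 0.2499, 0.0872]
ee_rot: [1.0, -0.002, 0.0, -0.0]
wrist_force: [0.3, -0.8, -2.4]
gripper_width: 0.0118
```

```bash
python3 - <<'E'
from h import *
o=env.get_obs();print(o['ee_pos'],o['wrist_force'],o['time'])
p=env.grab_frame('side'); save(p,'side3')
print(tray(p,(75,195,195,305),.045,.075)); print(rimfit(p,(75,195,195,305),.05,.066))
E
```

```text
[0.54000977 0.24986773 0.08721889] [ 0.28765698 -0.78206422 -2.44255476] 9.0333
{'c': array([0.4960462 , 0.25128235]), 'size': (103.7175064086914, 240.72409057617188), 'yaw': np.float32(179.85928), 'red': array([0.48410725, 0.26255968]), 'n': 1506, 'zmed': np.float64(0.05901927983718519)}
(array([0.01703615, 0.00865521]), np.float64(1.0948488900391256), 1008, array([0.48456521, 0.25498729, 0.06093219]), np.float64(0.0025714303772469468))
```

Call:
apply_moves --series '[{"rot": [0,0,0],"travel": [0,0,0.002],"jaw": 0},{"rot": [0,0,0],"travel": [0,0,0.001],"jaw": 0},{"rot": [0,0,0],"travel": [0,0,0.001],"jaw": 0},{"rot": [0,0,0],"travel": [0,0,0.001],"jaw": 0},{"rot": [0,0,0],"travel": [0,0,0],"jaw": 0},{"rot": [0,0,0],"travel": [0,0,0],"jaw": 0},{"rot": [0,0,0],"travel": [0,0,0],"jaw": 0},{"rot": [0,0,0],"travel": [0,0,0],"jaw": 0},{"rot": [0,0,0],"travel": [0,0,0],"jaw": 0},{"rot": [0,0,0],"travel": [0,0,0],"jaw": 0}]'

```text
time: 9.92
ee_pos: [0.5399, 0.25, 0.0827]
ee_rot: [1.0, -0.002, 0.001, -0.0]
wrist_force: [-1.6, 1.2, 6.1]
gripper_width: 0.0117
```

It touched down at TCP z 0.083. Next I'll open, drop 17 mm and close again with more grip.

Call:
apply_moves --series '[{"rot": [0,0,0],"travel": [0,0,0],"jaw": 0.4},{"rot": [0,0,0],"travel": [0,0,0],"jaw": 0.4},{"rot": [0,0,0],"travel": [0,0,0],"jaw": 0.4},{"rot": [0,0,0],"travel": [0,0,0.007],"jaw": 0.4},{"rot": [0,0,0],"travel": [0,0,0.007],"jaw": 0.4},{"rot": [0,0,0],"travel": [0,0,0.003],"jaw": 0.4},{"rot": [0,0,0],"travel": [0,0,0],"jaw": 0.2},{"rot": [0,0,0],"travel": [0,0,0],"jaw": 0},{"rot": [0,0,0],"travel": [0,0,0],"jaw": 0},{"rot": [0,0,0],"travel": [0,0,0],"jaw": 0}]' --squeeze 45

```text
time: 10.75
ee_pos: [0.5398, 0.2496, 0.0647]
ee_rot: [1.0, -0.002, 0.0, -0.0]
wrist_force: [-0.2, -0.8, 0.1]
gripper_width: 0.014
```

Call:
apply_moves --series '[{"rot": [0,0,0],"travel": [0,0,0],"jaw": 0},{"rot": [0,0,0],"travel": [0,0,0],"jaw": 0},{"rot": [0,0,0],"travel": [0,0,0],"jaw": 0},{"rot": [0,0,0],"travel": [0,0,0],"jaw": 0},{"rot": [0,0,0],"travel": [0,0,0],"jaw": 0},{"rot": [0,0,0],"travel": [0,0,0],"jaw": 0},{"rot": [0,0,0],"travel": [0,0,0],"jaw": 0},{"rot": [0,0,0],"travel": [0,0,0],"jaw": 0},{"rot": [0,0,0],"travel": [0,0,0],"jaw": 0},{"rot": [0,0,0],"travel": [0,0,0],"jaw": 0}]'

```text
time: 11.58
ee_pos: [0.5396, 0.2496, 0.0647]
ee_rot: [1.0, -0.002, 0.0, -0.0]
wrist_force: [-0.7, 1.7, 0.4]
gripper_width: 0.012
```

Call:
apply_moves --series '[{"rot": [0,0,0],"travel": [0,0,-0.005],"jaw": 0},{"rot": [0,0,0],"travel": [0,0,-0.01],"jaw": 0},{"rot": [0,0,0],"travel": [0,0,-0.02],"jaw": 0},{"rot": [0,0,0],"travel": [0,0,-0.02],"jaw": 0},{"rot": [0,0,0],"travel": [0,0,-0.02],"jaw": 0},{"rot": [0,0,0],"travel": [0,0,-0.02],"jaw": 0},{"rot": [0,0,0],"travel": [0,0,-0.02],"jaw": 0},{"rot": [0,0,0],"travel": [0,0,-0.015],"jaw": 0},{"rot": [0,0,0],"travel": [0,0,0],"jaw": 0},{"rot": [0,0,0],"travel": [0,0,0],"jaw": 0}]'

```text
time: 12.42
ee_pos: [0.5397, 0.2497, 0.1956]
ee_rot: [1.0, -0.002, 0.001, -0.001]
wrist_force: [-0.4, -0.4, -4.7]
gripper_width: 0.0114
```

```bash
python3 - <<'E'
from h import *
o=env.get_obs();print(o['ee_pos'],o['wrist_force'],o['time'])
p=env.grab_frame('side'); save(p,'side4')
b=(65,135,185,265)
W=cloud(p);z=W[b[1]:b[3],b[0]:b[2],2]
print(np.histogram(z[np.isfinite(z)],bins=np.arange(.12,.24,.01)))
print(tray(p,b,.178,.205)); print(rimfit(p,b,.178,.204))
E
```

```text
[0.53970355 0.24965229 0.19557374] [-0.40173044 -0.44985199 -4.6697611 ] 12.4167
(array([   0,  553,  305,  507,  889,  693, 1092,  141,  108,  151,  197]), array([0.12, 0.13, 0.14, 0.15, 0.16, 0.17, 0.18, 0.19, 0.2 , 0.21, 0.22,
       0.23]))
{'c': array([0.53857733, 0.25115703]), 'size': (104.82304382324219, 162.64906311035156), 'yaw': np.float32(-0.30223855), 'red': array([0.60457166, 0.27409355]), 'n': 1264, 'zmed': np.float64(0.18776499204950325)}
(array([0.00365575, 0.00388572]), np.float64(0.3056788759499356), 990, array([0.50595488, 0.25568297, 0.18787634]), np.float64(0.00226985744589779))
```

Rim is at 0.188 with 0.3° tilt, so the grip is good. Next I'll carry it over to the work tray.

Call:
apply_moves --series '[{"rot": [0,0,0],"travel": [0,0.015,0],"jaw": 0},{"rot": [0,0,0],"travel": [-0.001,0.025,0],"jaw": 0},{"rot": [0,0,0],"travel": [-0.001,0.03,0],"jaw": 0},{"rot": [0,0,0],"travel": [-0.001,0.03,0],"jaw": 0},{"rot": [0,0,0],"travel": [-0.002,0.03,0],"jaw": 0},{"rot": [0,0,0],"travel": [-0.002,0.03,0],"jaw": 0},{"rot": [0,0,0],"travel": [-0.002,0.03,0],"jaw": 0},{"rot": [0,0,0],"travel": [-0.002,0.03,0],"jaw": 0},{"rot": [0,0,0],"travel": [-0.002,0.03,0],"jaw": 0},{"rot": [0,0,0],"travel": [-0.002,0.03,0],"jaw": 0}]'

```text
time: 13.3
ee_pos: [0.5219, -0.0323, 0.1933]
ee_rot: [1.0, -0.002, -0.001, 0.0]
wrist_force: [0.9, 0.2, -2.8]
gripper_width: 0.0118
```

Call:
apply_moves --series '[{"rot": [0,0,0],"travel": [-0.002,0.03,0],"jaw": 0},{"rot": [0,0,0],"travel": [-0.002,0.03,0],"jaw": 0},{"rot": [0,0,0],"travel": [-0.002,0.03,0],"jaw": 0},{"rot": [0,0,0],"travel": [-0.002,0.03,0],"jaw": 0},{"rot": [0,0,0],"travel": [-0.002,0.03,0],"jaw": 0},{"rot": [0,0,0],"travel": [-0.001,0.03,0],"jaw": 0},{"rot": [0,0,0],"travel": [0,0.02,0],"jaw": 0},{"rot": [0,0,0],"travel": [0,0.014,0],"jaw": 0},{"rot": [0,0,3],"travel": [0,0,0],"jaw": 0},{"rot": [0,0,5],"travel": [0,0,0],"jaw": 0}]'

```text
time: 14.13
ee_pos: [0.5099, -0.2455, 0.1927]
ee_rot: [0.997, -0.074, -0.002, -0.0]
wrist_force: [-0.3, 0.3, -2.4]
gripper_width: 0.0121
```

Call:
apply_moves --series '[{"rot": [0,0,6.5],"travel": [0,0,0],"jaw": 0},{"rot": [0,0,6.5],"travel": [0,0,0],"jaw": 0},{"rot": [0,0,6.5],"travel": [0,0,0],"jaw": 0},{"rot": [0,0,6.5],"travel": [0,0,0],"jaw": 0},{"rot": [0,0,6.5],"travel": [0,0,0],"jaw": 0},{"rot": [0,0,6.5],"travel": [0,0,0],"jaw": 0},{"rot": [0,0,6.5],"travel": [0,0,0],"jaw": 0},{"rot": [0,0,6.5],"travel": [0,0,0],"jaw": 0},{"rot": [0,0,6.5],"travel": [0,0,0],"jaw": 0},{"rot": [0,0,6.5],"travel": [0,0,0],"jaw": 0}]'

```text
time: 14.97
ee_pos: [0.5102, -0.2444, 0.193]
ee_rot: [0.801, -0.599, -0.001, 0.001]
wrist_force: [-0.7, -0.0, -2.0]
gripper_width: 0.0117
```

Call:
apply_moves --series '[{"rot": [0,0,6.5],"travel": [0,0,0],"jaw": 0},{"rot": [0,0,6.5],"travel": [0,0,0],"jaw": 0},{"rot": [0,0,6.5],"travel": [0,0,0],"jaw": 0},{"rot": [0,0,6.5],"travel": [0,0,0],"jaw": 0},{"rot": [0,0,6.5],"travel": [0,0,0],"jaw": 0},{"rot": [0,0,6.5],"travel": [0,0,0],"jaw": 0},{"rot": [0,0,6.5],"travel": [0,0,0],"jaw": 0},{"rot": [0,0,6.5],"travel": [0,0,0],"jaw": 0},{"rot": [0,0,6.5],"travel": [0,0,0],"jaw": 0},{"rot": [0,0,6.5],"travel": [0,0,0],"jaw": 0}]'

```text
time: 15.8
ee_pos: [0.5102, -0.2444, 0.193]
ee_rot: [-0.354, 0.935, 0.001, -0.001]
wrist_force: [-0.4, -0.9, -2.8]
gripper_width: 0.0116
```

Call:
apply_moves --series '[{"rot": [0,0,6.5],"travel": [0,0,0],"jaw": 0},{"rot": [0,0,6.5],"travel": [0,0,0],"jaw": 0},{"rot": [0,0,6.5],"travel": [0,0,0],"jaw": 0},{"rot": [0,0,6.5],"travel": [0,0,0],"jaw": 0},{"rot": [0,0,6.5],"travel": [0,0,0],"jaw": 0},{"rot": [0,0,6.5],"travel": [0,0,0],"jaw": 0},{"rot": [0,0,6.5],"travel": [0,0,0],"jaw": 0},{"rot": [0,0,5.5],"travel": [0,0,0],"jaw": 0},{"rot": [0,0,3.5],"travel": [0,0,0],"jaw": 0},{"rot": [0,0,0],"travel": [0,0,0],"jaw": 0}]'

```text
time: 16.63
ee_pos: [0.5103, -0.2444, 0.1931]
ee_rot: [0.113, 0.994, 0.0, -0.001]
wrist_force: [-0.1, -1.1, -3.0]
gripper_width: 0.0117
```

```bash
python3 - <<'E'
from h import *
from scipy.spatial.transform import Rotation as R
o=env.get_obs();print(o['ee_pos'],o['wrist_force'],o['time']);M=R.from_quat(o['ee_rot']).as_matrix();print(M.round(4),np.degrees(np.arctan2(M[1,0],M[0,0])))
for n in ['side','top']:
    p=env.grab_frame(n); save(p,n+'5')
E
```

```text
[ 0.51028025 -0.24439659  0.19309837] [-0.09865052 -1.09077928 -3.03004778] 16.6333
[[-9.747e-01  2.237e-01 -2.700e-03]
 [ 2.237e-01  9.747e-01  6.000e-04]
 [ 2.800e-03 -0.000e+00 -1.000e+00]] 167.07531416668715
```

View pics/side5.png

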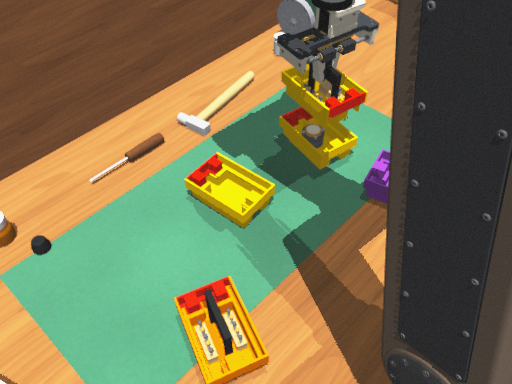

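View pics/top5.png

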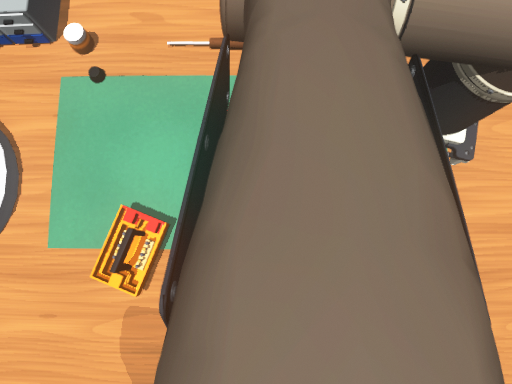

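The side view shows the bur tray at (325,90), red end toward the camera's near side (345,103), directly above the work tray at (320,140), whose red end is at (300,118). The top camera is blocked by the arm. I'll fit the bur tray in the side view.

```bash
python3 - <<'E'
from h import *
d=np.load('pics/side5.npz');p={k:d[k] for k in d.files}
b=(270,55,375,122)
W=cloud(p);z=W[b[1]:b[3],b[0]:b[2],2]
print(np.histogram(z[np.isfinite(z)],bins=np.arange(.1,.24,.01)))
print(tray(p,b,.176,.2)); print(rimfit(p,b,.176,.2))
b=(270,95,362,172); print(tray(p,b))
E
```

```text
(array([  0,   0,  14, 323, 295, 237, 590, 611, 757,  56, 118, 123, 197]), array([0.1 , 0.11, 0.12, 0.13, 0.14, 0.15, 0.16, 0.17, 0.18, 0.19, 0.2 ,
       0.21, 0.22, 0.23]))
{'c': array([ 0.50848969, -0.24282663]), 'size': (109.0336685180664, 164.0967559814453), 'yaw': np.float32(167.6081), 'red': array([ 0.44042039, -0.22391151]), 'n': 924, 'zmed': np.float64(0.1841849176692112)}
(array([-0.00857421, -0.00983477]), np.float64(0.747571918084295), 865, array([ 0.48320894, -0.2260989 ,  0.18362126]), np.float64(0.0032391513021348176))
{'c': array([ 0.51274066, -0.24342126]), 'size': (105.8452377319336, 163.55987548828125), 'yaw': np.float32(-11.760602), 'red': array([ 0.58300294, -0.2400849 ]), 'n': 746, 'zmed': np.float64(0.05517061221471686)}
```

Call:
apply_moves --series '[{"rot": [0,0,0],"travel": [-0.002,0,0.005],"jaw": 0},{"rot": [0,0,0],"travel": [-0.0021,0,0.01],"jaw": 0},{"rot": [0,0,0],"travel": [0,0,0.01],"jaw": 0},{"rot": [0,0,0],"travel": [0,0,0.01],"jaw": 0},{"rot": [0,0,0],"travel": [0,0,0.01],"jaw": 0},{"rot": [0,0,0],"travel": [0,0,0.008],"jaw": 0},{"rot": [0,0,0],"travel": [0,0,0.005],"jaw": 0},{"rot": [0,0,0],"travel": [0,0,0.003],"jaw": 0},{"rot": [0,0,0],"travel": [0,0,0],"jaw": 0},{"rot": [0,0,0],"travel": [0,0,0],"jaw": 0}]'

```text
time: 17.57
ee_pos: [0.5156, -0.2453, 0.1337]
ee_rot: [0.111, 0.994, -0.0, 0.0]
wrist_force: [0.2, 0.7, -1.6]
gripper_width: 0.0116
```

```bash
python3 - <<'E'
from h import *
o=env.get_obs();print(o['ee_pos'],o['wrist_force'],o['time'])
p=env.grab_frame('side'); save(p,'side6')
b=(270,70,375,150)
print(tray(p,b,.115,.14)); print(rimfit(p,b,.115,.14))
cv2.imwrite('pics/c6.png',cv2.resize(p['frame'][40:190,240:400,::-1],None,fx=3.6,fy=3.6,interpolation=cv2.INTER_CUBIC))
E
```

```text
[ 0.51564512 -0.2453312   0.13371429] [ 0.15082695  0.74151961 -1.628757  ] 17.5667
{'c': array([ 0.51415131, -0.24358812]), 'size': (108.33594512939453, 164.05453491210938), 'yaw': np.float32(167.95128), 'red': array([ 0.44531913, -0.22565132]), 'n': 866, 'zmed': np.float64(0.12407583642305209)}
(array([-0.00784644, -0.00485498]), np.float64(0.5286681863080791), 798, array([ 0.48385926, -0.22631183,  0.12348628]), np.float64(0.003385006449234882))
```

View pics/c6.png

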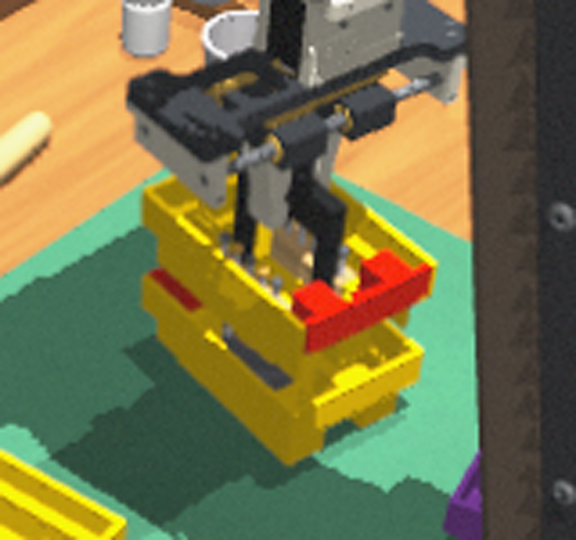

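Aligned to within about 2 mm with the red end over the plain end, and about 13 mm left to go. Lowering slowly.

Call:
apply_moves --series '[{"rot": [0,0,0],"travel": [0.0015,0,0.002],"jaw": 0},{"rot": [0,0,0],"travel": [0,0,0.003],"jaw": 0},{"rot": [0,0,0],"travel": [0,0,0.002],"jaw": 0},{"rot": [0,0,0],"travel": [0,0,0.001],"jaw": 0},{"rot": [0,0,0],"travel": [0,0,0.001],"jaw": 0},{"rot": [0,0,0],"travel": [0,0,0.001],"jaw": 0},{"rot": [0,0,0],"travel": [0,0,0.001],"jaw": 0},{"rot": [0,0,0],"travel": [0,0,0],"jaw": 0},{"rot": [0,0,0],"travel": [0,0,0],"jaw": 0},{"rot": [0,0,0],"travel": [0,0,0],"jaw": 0}]'

```text
time: 18.45
ee_pos: [0.5141, -0.2449, 0.1226]
ee_rot: [0.111, 0.994, -0.0, 0.0]
wrist_force: [0.8, -0.6, -2.9]
gripper_width: 0.0118
```

Call:
apply_moves --series '[{"rot": [0,0,0],"travel": [0,0,0.0005],"jaw": 0},{"rot": [0,0,0],"travel": [0,0,0.0005],"jaw": 0},{"rot": [0,0,0],"travel": [0,0,0.0005],"jaw": 0},{"rot": [0,0,0],"travel": [0,0,0.0005],"jaw": 0},{"rot": [0,0,0],"travel": [0,0,0],"jaw": 0},{"rot": [0,0,0],"travel": [0,0,0],"jaw": 0},{"rot": [0,0,0],"travel": [0,0,0],"jaw": 0},{"rot": [0,0,0],"travel": [0,0,0],"jaw": 0},{"rot": [0,0,0],"travel": [0,0,0],"jaw": 0},{"rot": [0,0,0],"travel": [0,0,0],"jaw": 0}]'

```text
time: 19.28
ee_pos: [0.514, -0.245, 0.1206]
ee_rot: [0.111, 0.994, -0.0, 0.0]
wrist_force: [-0.9, -0.1, -0.5]
gripper_width: 0.0118
```

```bash
python3 - <<'E'
from h import *
o=env.get_obs();print(o['ee_pos'],o['wrist_force'],o['time'])
p=env.grab_frame('side'); save(p,'side7')
b=(270,75,375,150)
print(tray(p,b,.103,.128)); print(rimfit(p,b,.103,.128))
E
```

```text
[ 0.51399557 -0.24496211  0.12062176] [-0.87028438 -0.06124827 -0.46911576] 19.2833
{'c': array([ 0.51274353, -0.24283815]), 'size': (106.80653381347656, 164.24998474121094), 'yaw': np.float32(167.72133), 'red': array([ 0.44398095, -0.22540658]), 'n': 806, 'zmed': np.float64(0.1114154068751011)}
(array([-0.00856524, -0.0040665 ]), np.float64(0.5432524260195998), 748, array([ 0.48196804, -0.22615159,  0.11073271]), np.float64(0.0031538600282097883))
```

Contact is starting: the force went from -2.9 to -0.5 at the expected height. I'll go one millimetre more.

Call:
apply_moves --series '[{"rot": [0,0,0],"travel": [0,0,0.0004],"jaw": 0},{"rot": [0,0,0],"travel": [0,0,0.0004],"jaw": 0},{"rot": [0,0,0],"travel": [0,0,0],"jaw": 0},{"rot": [0,0,0],"travel": [0,0,0],"jaw": 0},{"rot": [0,0,0],"travel": [0,0,0],"jaw": 0},{"rot": [0,0,0],"travel": [0,0,0],"jaw": 0},{"rot": [0,0,0],"travel": [0,0,0],"jaw": 0},{"rot": [0,0,0],"travel": [0,0,0],"jaw": 0},{"rot": [0,0,0],"travel": [0,0,0],"jaw": 0},{"rot": [0,0,0],"travel": [0,0,0],"jaw": 0}]'

```text
time: 20.17
ee_pos: [0.5141, -0.245, 0.1206]
ee_rot: [0.111, 0.994, -0.0, 0.0]
wrist_force: [-2.4, 0.9, 6.9]
gripper_width: 0.0117
```

The tray is supported (+7 N). I'll open while holding still, then rise.

Call:
apply_moves --series '[{"rot": [0,0,0],"travel": [0,0,0],"jaw": 0.2},{"rot": [0,0,0],"travel": [0,0,0],"jaw": 0.3},{"rot": [0,0,0],"travel": [0,0,0],"jaw": 0.4},{"rot": [0,0,0],"travel": [0,0,0],"jaw": 0.5},{"rot": [0,0,0],"travel": [0,0,0],"jaw": 0.5},{"rot": [0,0,0],"travel": [0,0,0],"jaw": 0.5},{"rot": [0,0,0],"travel": [0,0,0],"jaw": 0.5},{"rot": [0,0,0],"travel": [0,0,0],"jaw": 0.5},{"rot": [0,0,0],"travel": [0,0,-0.005],"jaw": 0.5},{"rot": [0,0,0],"travel": [0,0,-0.01],"jaw": 0.5}]'

```text
time: 21.0
ee_pos: [0.5132, -0.2447, 0.1342]
ee_rot: [0.111, 0.994, 0.0, -0.001]
wrist_force: [-0.4, -0.0, 0.1]
gripper_width: 0.0437
```

Call:
apply_moves --series '[{"rot": [0,0,0],"travel": [0,0,-0.015],"jaw": 0.5},{"rot": [0,0,0],"travel": [0,0,-0.02],"jaw": 0.5},{"rot": [0,0,0],"travel": [0,0,-0.02],"jaw": 0.5},{"rot": [0,0,0],"travel": [0,0,-0.025],"jaw": 0.5},{"rot": [0,0,0],"travel": [0,0,-0.025],"jaw": 0.5},{"rot": [0,0,0],"travel": [0,0,-0.025],"jaw": 0.5},{"rot": [0,0,0],"travel": [0,0,-0.02],"jaw": 0.5},{"rot": [0,0,0],"travel": [0,0,0],"jaw": 0.5},{"rot": [0,0,0],"travel": [0,0,0],"jaw": 0.5},{"rot": [0,0,0],"travel": [0,0,0],"jaw": 0.5}]'

```text
time: 21.83
ee_pos: [0.5137, -0.2448, 0.2849]
ee_rot: [0.111, 0.994, 0.0, 0.0]
wrist_force: [0.7, -0.2, -0.9]
gripper_width: 0.0437
```

```bash
python3 - <<'E'
from h import *
o=env.get_obs();print(o['ee_pos'],o['wrist_force'],o['gripper_width'],o['time'])
p=env.grab_frame('side'); save(p,'side8')
b=(270,75,375,150)
print(tray(p,b,.103,.12)); print(rimfit(p,b,.103,.12))
print(tray(p,(180,145,280,230)))
print(tray(p,(270,95,362,185)))
cv2.imwrite('pics/c8.png',cv2.resize(p['frame'][40:190,240:400,::-1],None,fx=3.6,fy=3.6,interpolation=cv2.INTER_CUBIC))
E
```

```text
[ 0.51369418 -0.24476175  0.28493881] [ 0.69191553 -0.21210648 -0.92328879] 0.04374746780865165 21.8333
{'c': array([ 0.51340869, -0.24294516]), 'size': (108.01673889160156, 165.55303955078125), 'yaw': np.float32(168.08324), 'red': array([ 0.44405428, -0.22600323]), 'n': 980, 'zmed': np.float64(0.1114945980274285)}
(array([-0.00336724, -0.00904354]), np.float64(0.5529084770631503), 822, array([ 0.49913899, -0.23589513,  0.1116185 ]), np.float64(0.002581303164793269))
{'c': array([0.53638092, 0.0158438 ]), 'size': (163.3467559814453, 107.04322814941406), 'yaw': np.float32(5.0746703), 'red': array([0.60282702, 0.02519204]), 'n': 1190, 'zmed': np.float64(0.0561025877587229)}
{'c': array([ 0.52477692, -0.1717529 ]), 'size': (244.56448364257812, 165.6749267578125), 'yaw': np.float32(80.13232), 'red': array([nan, nan]), 'n': 668, 'zmed': np.float64(0.057216217491966814)}h.py:28: RuntimeWarning: Mean of empty slice.
  r=W[k&red][:,:2].mean(0)
  ret = um.true_divide(
```

View pics/c8.png

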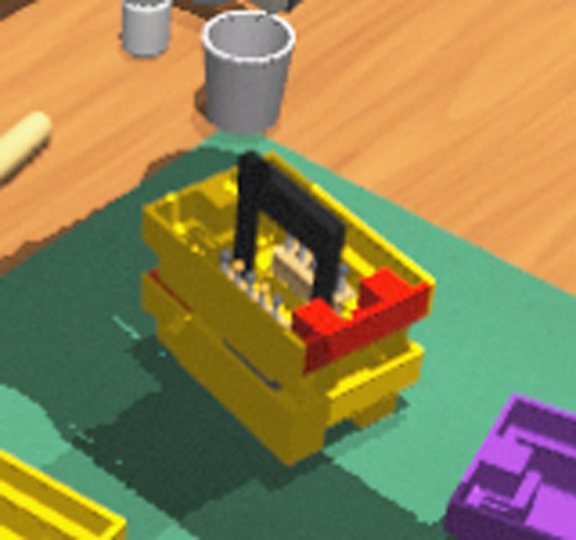

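The stack stands clear of the gripper. The bur rim is at 0.1115 m (112 mm expected), tilt reads 0.55°, and the centre is within about 2 mm of the work tray. The gap over the case is visible, the red end is over the plain end, and the empty tray hasn't moved. Handing in.

```bash
python3 -c "
from rig import env
print(env.close_job())"
```

```text
the job is handed in; nothing more can be done
None
```

I stacked the yellow bur tray on the work tray's posts, half a turn round with its red end over the plain end, and handed the job in at about 22 s. `env.close_job()` gives no verdict, so the result rests on my own checks.

**What happened:** I began my first lift before the fingers had fully closed, so the handle sat about 15 mm low in the pads. I set the tray back down, regripped it and carried it over. I then turned it 192.5° and lowered it in small steps until the wrist force showed it was supported (about 7 N). After that I opened the gripper without moving and rose clear.

**Last checks, from the side camera after release:**
- **Height:** the bur tray's rim is at 111.5 mm against 112 mm expected, so it stands on the posts and has not sunk in.
- **Level:** about 0.5° of tilt.
- **Position:** the centre is within about 2 mm of the work tray's, and parallel to within about 1°.
- **Empty tray:** under 1 mm from where it started.

**Not checked or not reliable:**
- **Work tray:** a direct fit after stacking failed because the bur tray hides most of its rim. Its position comes from earlier fits and from its unchanged look in the picture.
- **Watch case:** I did not measure it after stacking.
- **Top camera:** the arm blocked its view of the stack before I lowered the tray, and I did not use it after that.

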